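# Load a lidded tub through the swing gate of a packing-line lane

### The arm

A 6-joint arm with a two-finger parallel gripper is mounted at the origin on the work surface. World frame = base frame: x ahead of the robot, y to its left, z up, the work surface at z = 0. Lengths are in m, angles in rad, forces in N, time in s.
With the tool pointing down it reaches from about 0.35 to 0.8 m from the base axis. Payload 7.3 kg.
Tool frame: the origin (TCP) lies on the centre line of the jaws, within the pads' length; the fingertips stand 19 mm ahead of it and the grasp point (between the pads) is the TCP (bot.nose_length is the distance from the TCP to the fingertips, in m); z points along the fingers, y is the line along which they close (so a half turn about z gives the same grasp; the last joint's range is limited). The gripper opens to 85 mm and grips with 20 to 120 N. Pads are 22 mm wide; open, the fingers measure 114 mm over their backs; the gripper's body (76 mm by 85 mm) begins 54 mm behind the grasp point. The pads swing forward as they close: fully open they stand 13 mm farther back than shut.
Start: joints at [-1.325, 0.342, 1.524, -0, 1.275, -0.146], TCP at [0.2, -0.485, 0.218] pointing down, gripper open.
Joint ranges: [-2.53, 2.53], [-0.77, 2.02], [0.04, 2.7], [-1, 4.14], [0.28, 2.66], [-3.11, 3.11]. Speed limits (rad/s): [2.57, 2.57, 3.14, 3.14, 3.14, 3.14].

### API

Orientations are given as a rotation vector (axis times angle).
In Python, from bench import monitor, eyes, bot gives the robot as it stands.
- The arm moves only by the shell command python3 -m jog 'ROWS'. ROWS is a JSON object of lists of equal length, an entry for each row: "jaw": the finger opening in mm, from 0 to 85.4; "translation": the shift along the tool's x, y, z in mm, a list of three; "twist": the turn, a rotation vector about the tool's x, y, z in degrees, a list of three. A call has 1 to 8 rows; each row shifts and turns the commanded pose from where the row before left it, along the tool's axes as they then stand; what a row does not reach is not made up. A row lasts 1/12 s, in which the tool goes at most 41.7 mm and 7.16 degrees, less where a joint would pass 70% of its speed; a pose out of reach is approached as far as the arm can. A call is refused whole if a number of a shift passes 41.7 or a number of a turn 7.16, either way. A call with a gripper value outside its range is refused whole. The fingers move at their own pace and stop on an object; the grip force is fixed at half the most. Time passes only in rows, so rows that do not move let the fingers close. It gives the time, the measured TCP pose, the force, the opening and the grip force at its end, in the units of the state.
- monitor.observe(): the state, without advancing time (a new reading comes with each control period).
- eyes.capture(name): name is "scene" or "side" or "wrist"; returns a dict with "img" (400x640x3 uint8, red, green, blue), "camera_matrix" (3x3 intrinsics, pixels), "k1" (the pictures are not rectified: a ray, as slopes to the right and down, at radius r is drawn at 1 + k1 r^2 times it, then the intrinsics apply), "R" (3x3) and "t" (3): a world point X has camera coordinates R X + t; the wrist camera has in their place "tool_from_camera" (4x4, takes a point from camera to tool coordinates, whose origin is the TCP and whose axes are the flange's). Camera axes: x right, y down, z forward; pixel columns grow to the right and rows downward; lengths in m; the calibration is good to about 2 mm. A picture is of the moment at which its call begins: read the wrist's pose just before it. There is no depth.
- bot.close_job(): hands the job in; it is judged then, once.
Trained networks look in a picture, given as the dict that the camera call returned (one of the last four; its "shot" number tells which), for a name from the list of things; names that differ only in an ending like _2 or _b are one class to them, and where a whole thing is asked for, a point or a joint stands for the part that bears it (a point fixed in the world has none). Each returns a list of dicts, best first, with "confidence" (0 to 1); they miss things now and then, are a little off and sometimes report something else, mostly with a low value. They report only what shows in the picture. A call takes as long as a camera call. They do not tell look-alikes from the thing itself.
- eyes.regions_of(picture, name): "mask" (400x640 bool, what is visible of it) and "bbox" ([left, top, right, bottom] in pixels, round what is visible of it).
- eyes.mark_of(picture, name): "uv" ([column, row] in pixels: a listed point, or the origin of a listed thing).
The state is a dict: "time": time; "joint_positions": joint angles; "joint_vel": joint speeds; "tau": joint torques, N m; "ee_pos": TCP position; "eef_rot": TCP orientation; "wrist_force": force on the tool from outside, world axes, zero at the start; "ft_torque": the same for the moment, N m; "opening": finger opening in m; "gripper_force": force on a finger pad.
Only numpy, scipy, OpenCV 4.12 (cv2) and the standard library are available. Lean on these libraries where they do the work, as an engineer would, in place of code of your own. Each camera call takes 0.05 s, during which the arm holds its last target. There are 200 camera calls.

### The job

Set the rectangular lidded tub flat in the infeed of the metal lane, in front of its shut swing gate, and let go of it. Then push it from behind through the gate and on until it bears snugly on the sprung pad of the backstop, pressing clearly but gently, and draw straight back from it before lifting away. Leave it standing there against the pad with the gate shut behind it, and leave the other things on the table alone.

Things in the scene. Friction and masses are not known exactly. Their poses are not given: they have to be found in the camera images.
- tub_center (a point): The tub to load: white rectangular box with black lid, 60 (its x) x 90 (its y) x 50 mm high, 0.2 to 0.4 kg, flat upright sides up to 44 mm, lid set in 2 mm. This point is its centre, 25 mm above its underside; z up. It starts on the table in one of three places, the two round tubs in the others.
- rack: Open-topped metal lane, fixed, 100 mm wide. Origin on the table, on the lane's centre line, in the gate plane; y runs along the lane from infeed through gate to backstop, x across, z up. Floor top at z = 6 mm, y = -130 to 205 mm. Two hinge posts at x = +-40.5 mm, 9 mm thick, 70 mm high. Behind the gate: walls 66 mm high, 78 mm apart inside, open above: fingers can travel between them.
- infeed (a point): Centre of the infeed, on the lane floor (z = 6 mm), 65 mm before the gate plane: the middle of the tub belongs about here when set down, its long side along the lane. The infeed runs from 127 to 5 mm before the gate plane, between two low guides, tops 22 mm above the table, 68 mm apart inside. Axes as the lane's.
- leaf_left (a joint): Angle of the gate leaf on the -x post: 0 shut, up to 1.62 rad as it swings inwards (towards +y of the lane; inwards only). Grey, 35 mm long, 4 mm thick, z = 10 to 56 mm. A light spring (0.4 N at the tip shut, 1.2 N open) swings it shut when nothing is in its way; anything left within 37 mm beyond the gate plane props it open.
- leaf_right (a joint): The same for the mirrored leaf on the +x post. The leaves meet in the middle. Forcing the tub between them takes some 8 to 14 N over the first 30 mm, since it bears on them close to their hinges; after that only 2 to 5 N.
- endunit: Backstop unit: aluminium end plate 88 mm wide, 60 mm high, fixed across the lane's far end; origin on its face at floor height, y = 205 mm in the lane's frame. A rubber pad, 56 x 44 mm, stands out from it on a rod towards the gate. Its face lies 33 to 68 mm before the plate, set differently each time and not measured: find it by feel with the tub. Not to be touched by the robot.
- pad_zone (a point): Lane centre line, 50 mm before the end plate, 31 mm up: the middle of where the pad's face may be (give or take 18 mm). The pad is sprung and damped: it gives 1 mm per 2 N (12 mm at most), plus 1.5 N for each 10 mm/s, and creeps back slowly. 5 to 9 N on it seats the tub; over 16 N harms it. Sliding the tub costs another 1 to 4 N. Fingers lifted while still pressing drag it up, off the pad.
- round_a: Round lidded tub, white with a black lid, 70 mm across, 43 mm high; origin at the centre of its underside. Leave alone.
- round_b: A second round tub, the same. Leave alone.
- jug: White coffee jug with a wooden lid and handle, 116 mm across, 177 mm high, standing to the robot's left; origin at the centre of its underside. Leave alone.
There are look-alikes about, which are no part of the job. Leave any pink look-alike of the part that bears tub_center alone.

How it is judged:
On the way, in this order (a step that is already met when the one before it is completed fails the run):
1. the tub stands flat in the infeed, let go, in front of the shut gate (y of tub_center in the frame of rack between -0.1 and -0.04 m and x of tub_center in the frame of rack between -0.008 and 0.008 m and z of tub_center in the frame of rack below 0.034 m and angle between tub_center's own z axis and vertical below 0.06 rad and contact force between the fingers and tub below 0.1 N and value of joint each of leaf_left, leaf_right below 0.1 rad), for 0.2 s.
2. the tub, low in the lane, is between the two opened leaves (y of tub_center in the frame of rack between -0.02 and 0.04 m and z of tub_center in the frame of rack below 0.038 m and value of joint each of leaf_left, leaf_right above 0.8 rad), for 0.05 s.
3. the tub is pressed on the backstop's pad with more than 3.5 N (contact force between tub and endunit above 3.5 N and z of tub_center in the frame of rack below 0.036 m), for 0.2 s.
At the end, for the whole second after the job is handed in: The tub stands flat on the lane floor behind the gate (its centre more than 80 mm beyond the gate plane, tilt under 0.06 rad), at rest and still touching the backstop's pad; both gate leaves are shut (under 0.08 rad) (y of tub_center in the frame of rack above 0.08 m and z of tub_center in the frame of rack below 0.034 m and angle between tub_center's own z axis and vertical below 0.06 rad and contact force between tub and endunit above 0.03 N and value of joint each of leaf_left, leaf_right below 0.08 rad and linear speed of tub below 0.01 m/s).
It fails at once if the tub is pressed on the backstop with more than 16 N (contact force between tub and endunit above 16 N).
It fails at once if the robot touches the backstop (contact force between any of the arm, the fingers and endunit above 1 N).
It fails at once if the tub is tipped over (more than 0.7 rad) (angle between tub_center's own z axis and vertical above 0.7 rad).
It fails at once if a round tub or the jug is moved by more than 20 mm (distance of any of round_a, round_b, jug from where it was at the start of the episode above 0.02 m).
It also fails if it takes over 69 s, if anything falls off the work surface, if the arm or the gripper's body presses on something with over 40 N, if the wrist force passes 120 N, or if a joint passes its speed limit or range.

## Working session

There is one attempt and no reset: what is moved stays moved. The work goes in short steps, Python scripts to look and compute and a shell command to move; the robot and the scene stay as the last step left them, time stands still between calls to the robot, and variables do not carry over. Pictures are saved under pics/ and viewed, at most 10 in all, crops included, and the job is handed in when it is done.

```bash
mkdir -p pics; cat > h.py <<'E'
import numpy as np, cv2
from scipy.spatial.transform import Rotation as Ro
from bench import monitor, eyes, bot
def cam(p,st=None):
    K=np.array(p["camera_matrix"])
    if "R" in p: return K,p["k1"],np.array(p["R"]),np.array(p["t"])
    T=np.eye(4);T[:3,:3]=Ro.from_rotvec(st["eef_rot"]).as_matrix();T[:3,3]=st["ee_pos"]
    W=np.linalg.inv(T@np.array(p["tool_from_camera"]));return K,p["k1"],W[:3,:3],W[:3,3]
def ray(c,uv):
    K,k1,R,t=c
    # drawn slope = s*(1+k1 r^2): cv2 distortion with only k1
    s=cv2.undistortPoints(np.array([[uv]],float),K,np.array([k1,0,0,0.]))[0,0]
    d=R.T@np.array([s[0],s[1],1]);return -R.T@t,d
def onz(c,uv,z):
    o,d=ray(c,uv);return o+d*(z-o[2])/d[2]
def proj(c,X):
    K,k1,R,t=c
    return cv2.projectPoints(np.atleast_2d(X).astype(float),cv2.Rodrigues(R)[0],t,K,np.array([k1,0,0,0.]))[0][:,0]
def tri(c1,u1,c2,u2):
    (a,d),(b,e)=ray(c1,u1),ray(c2,u2);d=d/np.linalg.norm(d);e=e/np.linalg.norm(e)
    s=np.linalg.lstsq(np.c_[d,-e],b-a,rcond=None)[0];p,q=a+s[0]*d,b+s[1]*e
    return (p+q)/2,np.linalg.norm(p-q)
E
python3 - <<'E'
from h import *
st=monitor.observe();print({k:np.round(v,3) for k,v in st.items()})
ps={}
for n in("scene","side"):
    p=eyes.capture(n);ps[n]=p;c=cam(p)
    cv2.imwrite(f"pics/{n}0.png",p["img"][:,:,::-1])
    for nm,z in(("tub_center",.025),("rack",0),("infeed",.006),("pad_zone",.037),("endunit",.006),("round_a",0),("jug",0)):
        for m in eyes.mark_of(p,nm)[:4]: print(n,nm,np.round(m["uv"],1),round(m["confidence"],2),np.round(onz(c,m["uv"],z),4))
E
```

```text
{'time': np.float64(0.0), 'joint_positions': array([-1.325,  0.343,  1.525,  0.   ,  1.275, -0.146]), 'joint_vel': array([-0.001,  0.001,  0.001,  0.   ,  0.001,  0.001]), 'tau': array([ 1.0000e-03, -4.3368e+01, -2.4601e+01, -0.0000e+00,  8.0000e-03,
       -0.0000e+00]), 'ee_pos': array([ 0.2  , -0.485,  0.217]), 'eef_rot': array([-3.08 , -0.611,  0.   ]), 'wrist_force': array([-0.224,  0.584, -0.351]), 'ft_torque': array([ 0.043, -0.047, -0.011]), 'gripper_force': np.float64(0.0), 'opening': np.float64(0.085)}
scene tub_center [191.3 197.8] 0.9 [ 0.3052 -0.308   0.025 ]
scene tub_center [160.5 248.7] 0.88 [ 0.4546 -0.4237  0.025 ]
scene tub_center [218.4 234.8] 0.63 [ 0.4737 -0.2824  0.025 ]
scene tub_center [213.6 276.7] 0.63 [ 0.5963 -0.3315  0.025 ]
scene rack [317.  259.2] 0.77 [ 0.6353 -0.091   0.    ]
scene infeed [292.2 269.6] 0.89 [ 0.6424 -0.1586  0.006 ]
scene pad_zone [372.4 229.6] 0.74 [0.6411 0.057  0.037 ]
scene endunit [390.2 228.7] 0.62 [0.6337 0.116  0.006 ]
scene round_a [282.7 215. ] 0.78 [ 0.456  -0.1044 -0.    ]
scene round_a [345.4 199.2] 0.59 [ 0.4769  0.0725 -0.    ]
scene jug [460.9 181.1] 0.67 [ 0.561   0.4046 -0.    ]
side tub_center [389.2 178.9] 0.97 [ 0.3173 -0.17    0.025 ]
side tub_center [398.3 144.9] 0.92 [ 0.2996 -0.3208  0.025 ]
side tub_center [352.7 117.2] 0.78 [ 0.4542 -0.4305  0.025 ]
side tub_center [303.4 132.4] 0.76 [ 0.5956 -0.3214  0.025 ]
side rack [270.1 189.6] 0.91 [ 0.6395 -0.0877  0.    ]
side infeed [271.9 170.2] 0.7 [ 0.6534 -0.1574  0.006 ]
side pad_zone [257.  220.7] 0.87 [0.63   0.0515 0.037 ]
side endunit [254.6 247.8] 0.61 [0.6218 0.1105 0.006 ]
side round_a [322.2 247.4] 0.95 [0.4612 0.0732 0.    ]
side round_a [336.6 196.2] 0.67 [ 0.4534 -0.0998  0.    ]
side jug [242.6 375.7] 0.64 [0.5582 0.3984 0.    ]
```

View pics/scene0.png

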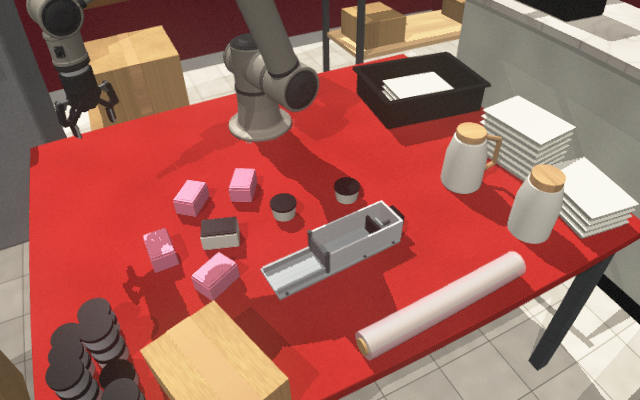

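View pics/side0.png

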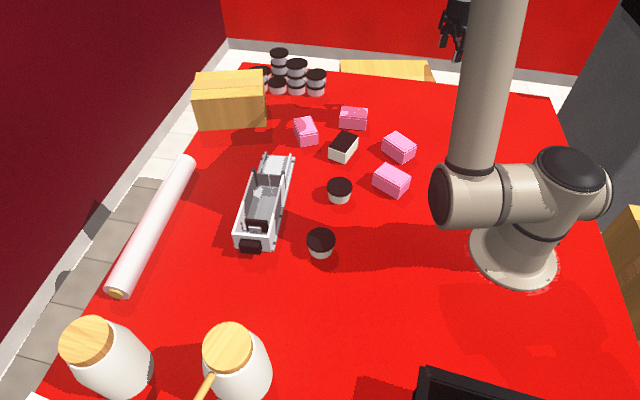

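The white box with a black lid is at scene (219,233) / side (343,148). The pink look-alikes are at scene (191,198), (243,185), (160,249) and (214,276). Only the white and black one fits the description. I'll confirm it with a crop and plan the approach.

```bash
python3 - <<'E'
from h import *
st=monitor.observe()
R=Ro.from_rotvec(st["eef_rot"]).as_matrix();print(R.round(3))
w=eyes.capture("wrist");print(np.round(w["tool_from_camera"],3),np.round(w["camera_matrix"],1),w["k1"])
cs=[]
for n,b in(("scene",(170,200,260,300)),("side",(310,110,380,180))):
    p=eyes.capture(n);c=cam(p);cs.append(c)
    im=p["img"][b[1]:b[3],b[0]:b[2],::-1]
    if n=="scene": cv2.imwrite("pics/crop.png",cv2.resize(im,None,fx=6,fy=6,interpolation=cv2.INTER_CUBIC))
    i=p["img"].astype(int)
    for r in eyes.regions_of(p,"tub_center"):
        m=r["mask"]; col=i[m]; s=(col.max(1)-col.min(1)).mean()
        print(n,r["bbox"],round(r["confidence"],2),"sat",s.round(1))
        if s<40 and m.sum()>100:
            d=m&(i.max(2)<90); ys,xs=np.nonzero(d)
            P=np.array([onz(c,(x,y),.048)[:2] for x,y in zip(xs,ys)],np.float32)
            print(" lid",cv2.minAreaRect(P))
print(tri(cs[0],(317,259.2),cs[1],(270.1,189.6)))
E
```

```text
[[ 0.924  0.382  0.   ]
 [ 0.382 -0.924 -0.   ]
 [-0.     0.    -1.   ]]
[[ 0.001 -0.951 -0.309  0.079]
 [ 1.     0.001 -0.     0.001]
 [ 0.001 -0.309  0.951 -0.155]
 [ 0.     0.     0.     1.   ]] [[294.9   0.  320.2]
 [  0.  294.9 198.9]
 [  0.    0.    1. ]] -0.0255078533862501
scene [204.1, 216.7, 239.3, 250.3] 0.81 sat 21.7
 lid ((0.4699389934539795, -0.27716541290283203), (0.07935015857219696, 0.05617842450737953), 73.24282836914062)
scene [230.7, 171.7, 254.1, 199.1] 0.78 sat 75.2
scene [191.2, 252.8, 239.5, 303.1] 0.65 sat 71.2
scene [171.6, 181.5, 209.0, 220.2] 0.6 sat 71.6
side [369.9, 160.0, 413.9, 196.1] 0.82 sat 90.2
side [292.7, 117.3, 315.9, 146.4] 0.78 sat 96.3
side [324.4, 129.2, 357.0, 163.4] 0.73 sat 31.7
 lid ((0.46480366587638855, -0.27825048565864563), (0.08709779381752014, 0.05375228449702263), 72.5198974609375)
side [337.1, 104.1, 369.1, 132.5] 0.59 sat 108.3
side [381.8, 134.2, 417.1, 162.0] 0.59 sat 91.0
(array([ 6.37918616e-01, -8.97902144e-02,  3.21092053e-04]), np.float64(0.005053382194918383))
```

View pics/crop.png

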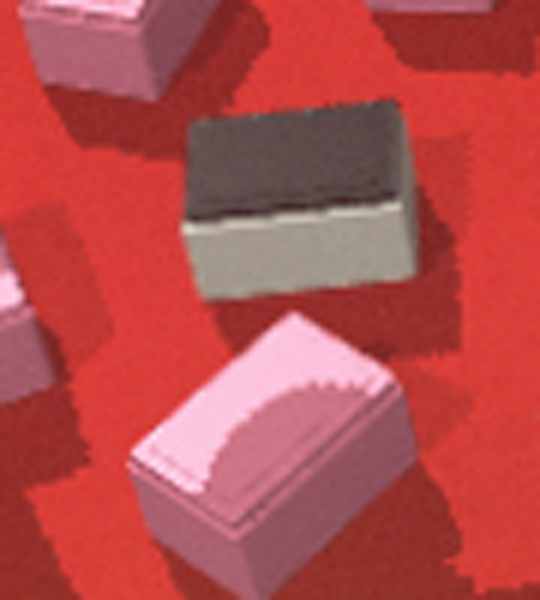

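The crop confirms it: the tub at crop (300,200) is white with a dark lid, and its neighbours are pink. Next I move over it.

```bash
python3 -m jog '{"jaw":[85,85,85,85,85,85,85,85],"translation":[[41,-11,0],[41,-11,0],[41,-11,0],[41,-11,0],[41,-11,0],[41,-11,0],[41,-11,0],[41,-11,0]],"twist":[[0,0,0],[0,0,0],[0,0,0],[0,0,0],[0,0,0],[0,0,0],[0,0,0],[0,0,0]]}'
python3 -m jog '{"jaw":[85,85,85,85,85,85,85,85],"translation":[[0,0,0],[0,0,0],[0,0,0],[0,0,0],[0,0,0],[0,0,0],[0,0,0],[0,0,0]],"twist":[[0,0,-7],[0,0,-7],[0,0,-7],[0,0,-7],[0,0,-7],[0,0,-7],[0,0,-7],[0,0,0]]}'
cat > tub.py <<'E'
from h import *
st=monitor.observe();p=eyes.capture("wrist");c=cam(p,st);i=p["img"].astype(int)
R=Ro.from_rotvec(st["eef_rot"]).as_matrix()
print("tcp",np.round(st["ee_pos"],4),"x-ang",np.degrees(np.arctan2(R[1,0],R[0,0])).round(2),"zaxis",R[:,2].round(3),bot.nose_length,st["opening"])
cv2.imwrite("pics/w_tub.png",p["img"][:,:,::-1])
for r in eyes.regions_of(p,"tub_center"):
    m=r["mask"];col=i[m];s=(col.max(1)-col.min(1)).mean();print(r["bbox"],round(r["confidence"],2),s.round(1))
    if s<40:
        d=(m&(i.max(2)<110)).astype(np.uint8);d=cv2.morphologyEx(d,cv2.MORPH_CLOSE,np.ones((5,5)))
        k=max(cv2.findContours(d,0,2)[0],key=cv2.contourArea)[:,0]
        P=np.array([onz(c,q,.048)[:2] for q in k],np.float32);print("lid",cv2.minAreaRect(P))
        k=max(cv2.findContours(m.astype(np.uint8),0,2)[0],key=cv2.contourArea)[:,0]
        P=np.array([onz(c,q,.05)[:2] for q in k],np.float32);print("all@.05",cv2.minAreaRect(P))
E
python3 tub.py
```

```text
time: 1.72
ee_pos: [0.4665, -0.2809, 0.2182]
eef_rot: [3.081, 0.611, 0.0]
wrist_force: [0.1, -1.3, 0.0]
opening: 0.085
gripper_force: 0.0
time: 2.38
ee_pos: [0.4651, -0.2824, 0.218]
eef_rot: [2.546, 1.84, -0.0]
wrist_force: [-0.4, -0.5, -0.0]
opening: 0.0851
gripper_force: 0.0
tcp [ 0.4651 -0.2824  0.218 ] x-ang 71.7 zaxis [-0. -0. -1.] 0.019 0.08513932607353522
[290.7, 127.7, 345.9, 208.2] 0.91 3.9
lid ((0.46610337495803833, -0.2788907587528229), (0.08514586091041565, 0.055201951414346695), 71.79338836669922)
all@.05 ((0.4670228660106659, -0.27595552802085876), (0.08988168835639954, 0.05771777406334877), 71.72535705566406)
[309.4, 236.3, 385.6, 311.8] 0.9 67.9
[387.4, 130.3, 478.5, 219.8] 0.79 69.8
[107.2, 82.6, 209.9, 154.3] 0.67 62.6
[161.0, 192.4, 250.8, 261.5] 0.63 60.3
```

```bash
python3 -m jog '{"jaw":[85,85,85,85,85,85,85],"translation":[[4,0,35],[0,0,35],[0,0,35],[0,0,35],[0,0,25],[0,0,13],[0,0,0]],"twist":[[0,0,0],[0,0,0],[0,0,0],[0,0,0],[0,0,0],[0,0,0],[0,0,0]]}'
python3 -m jog '{"jaw":[50,50,50,50,50,50,50,50],"translation":[[0,0,0],[0,0,0],[0,0,0],[0,0,0],[0,0,0],[0,0,0],[0,0,0],[0,0,0]],"twist":[[0,0,0],[0,0,0],[0,0,0],[0,0,0],[0,0,0],[0,0,0],[0,0,0],[0,0,0]]}'
```

```text
time: 3.07
ee_pos: [0.4645, -0.2773, 0.0368]
eef_rot: [-2.549, -1.826, 0.003]
wrist_force: [-0.6, 1.0, -0.3]
opening: 0.0851
gripper_force: 0.0
time: 3.73
ee_pos: [0.4664, -0.2787, 0.0402]
eef_rot: [2.55, 1.834, 0.0]
wrist_force: [-0.4, 0.1, -0.1]
opening: 0.0503
gripper_force: 0.0
```

```bash
python3 tub.py; python3 - <<'E'
from h import *
p=eyes.capture("side");b=(300,80,400,180)
cv2.imwrite("pics/side1.png",cv2.resize(p["img"][b[1]:b[3],b[0]:b[2],::-1],None,fx=4,fy=4))
a=cv2.imread("pics/w_tub.png");s=cv2.imread("pics/side1.png");cv2.imwrite("pics/both.png",np.vstack([cv2.resize(a[50:350],(640,300))[:, :400],s])[:600])
cv2.imwrite("pics/both.png",np.hstack([cv2.resize(a[:,120:520],(400,400)),s]))
E
```

```text
tcp [ 0.4664 -0.2787  0.0402] x-ang 71.44 zaxis [ 0. -0. -1.] 0.019 0.05031122528221694
[29.9, 268.4, 171.2, 382.6] 0.96 56.5
[0.0, 81.5, 116.4, 213.8] 0.89 50.7
[439.9, 156.2, 634.0, 331.3] 0.7 57.9
[364.9, 339.1, 373.8, 351.8] 0.53 59.6
```

View pics/both.png

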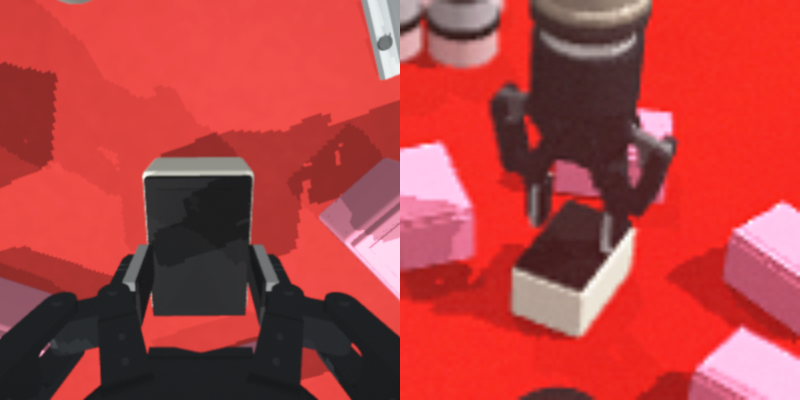

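```bash
python3 - <<'E'
from h import *
st=monitor.observe();print(st["time"],st["opening"],st["gripper_force"])
p=eyes.capture("wrist");c=cam(p,st);im=p["img"][:,:,::-1].copy()
C=np.array([.4665,-.2785,0]);a=np.radians(71.75);u=np.array([np.cos(a),np.sin(a),0]);v=np.array([u[1],-u[0],0])
for z,col in((.05,(0,255,0)),(0,(255,255,0))):
    q=proj(c,[C+s*.045*u+t*.03*v+[0,0,z] for s,t in((1,1),(1,-1),(-1,-1),(-1,1))]);print(z,q.round(0).tolist())
    cv2.polylines(im,[q.astype(np.int32)],True,col,1)
T=np.array(st["ee_pos"])
for dz in(0,-.019,.02):
    for w in(.025,.03,.035):
        for s in(1,-1):
            q=proj(c,T+s*w*v+[0,0,dz])[0];cv2.circle(im,tuple(int(e) for e in q),2,(255,0,255) if dz==0 else (0,255,255) if dz<0 else (255,128,0),-1)
cv2.imwrite("pics/ov.png",cv2.resize(im[100:400,170:470],(600,600)))
E
```

```text
3.8833 0.050184898381729404 0.0
0.05 [[379.0, 171.0], [260.0, 172.0], [270.0, 319.0], [370.0, 319.0]]
0 [[365.0, 155.0], [275.0, 155.0], [281.0, 273.0], [360.0, 273.0]]
```

View pics/ov.png

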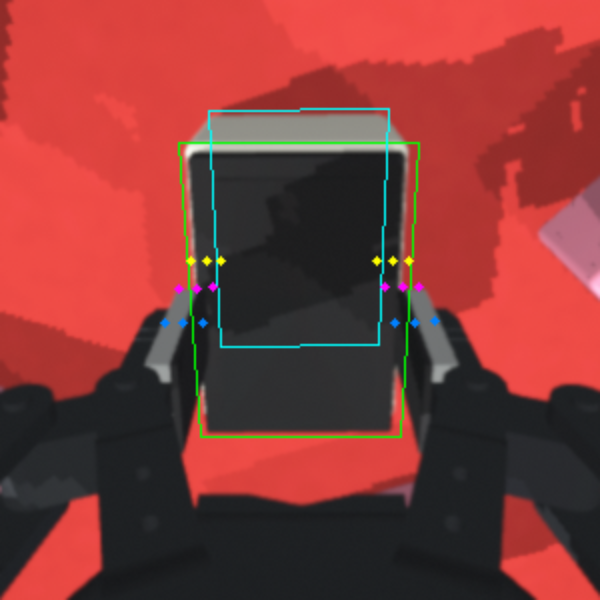

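```bash
python3 -m jog '{"jaw":[40,40,40,40],"translation":[[0,0,0],[0,0,0],[0,0,0],[0,0,0]],"twist":[[0,0,0],[0,0,0],[0,0,0],[0,0,0]]}'
python3 -m jog '{"jaw":[25,25,25,25],"translation":[[0,0,0],[0,0,0],[0,0,0],[0,0,0]],"twist":[[0,0,0],[0,0,0],[0,0,0],[0,0,0]]}'
```

```text
time: 4.27
ee_pos: [0.4664, -0.2787, 0.04]
eef_rot: [2.55, 1.834, -0.0]
wrist_force: [-0.2, 0.3, 0.2]
opening: 0.0398
gripper_force: 0.0
time: 4.6
ee_pos: [0.4664, -0.2787, 0.04]
eef_rot: [2.55, 1.834, -0.0]
wrist_force: [-0.5, -0.2, -0.4]
opening: 0.025
gripper_force: 0.0
```

```bash
python3 - <<'E'
from h import *
p=eyes.capture("wrist");a=p["img"][100:400,170:470,::-1]
b=eyes.capture("side")["img"][90:190,290:390,::-1]
c=eyes.capture("scene")["img"][170:270,160:260,::-1]
z=lambda x:cv2.resize(x,(400,400),interpolation=cv2.INTER_CUBIC)[:300] if 0 else cv2.resize(x,(266,266),interpolation=cv2.INTER_CUBIC)
cv2.imwrite("pics/tri.png",np.hstack([z(a),z(b),z(c)]))
E
```

```text
(no output)
```

View pics/tri.png

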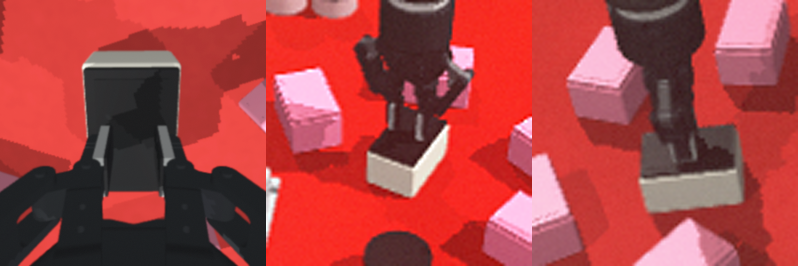

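The fingers have closed above the lid, so the real fingertips sit about 35 mm higher than the nominal figure. I'll reopen, go lower and watch the force.

```bash
python3 -m jog '{"jaw":[85,85,85,85,85,85,85,85],"translation":[[0,0,0],[0,0,0],[0,0,0],[0,0,0],[0,0,0],[0,0,10],[0,0,10],[0,0,0]],"twist":[[0,0,0],[0,0,0],[0,0,0],[0,0,0],[0,0,0],[0,0,0],[0,0,0],[0,0,0]]}'
python3 -m jog '{"jaw":[85,85,85,85],"translation":[[0,0,5],[0,0,5],[0,0,0],[0,0,0]],"twist":[[0,0,0],[0,0,0],[0,0,0],[0,0,0]]}'
python3 - <<'E'
from h import *
st=monitor.observe();p=eyes.capture("wrist");c=cam(p,st)
a=p["img"][100:400,170:470,::-1];b=eyes.capture("side")["img"][90:190,290:390,::-1];d=eyes.capture("scene")["img"][170:270,160:260,::-1]
z=lambda x:cv2.resize(x,(266,266),interpolation=cv2.INTER_CUBIC)
cv2.imwrite("pics/tri2.png",np.hstack([z(a),z(b),z(d)]))
E
```

```text
time: 5.42
ee_pos: [0.465, -0.2777, 0.0176]
eef_rot: [-2.547, -1.832, 0.002]
wrist_force: [-0.0, -0.1, -0.4]
opening: 0.0849
gripper_force: 0.0
time: 5.75
ee_pos: [0.4662, -0.2786, 0.0096]
eef_rot: [-2.55, -1.834, 0.0]
wrist_force: [0.0, -0.2, -0.2]
opening: 0.0848
gripper_force: 0.0
```

View pics/tri2.png

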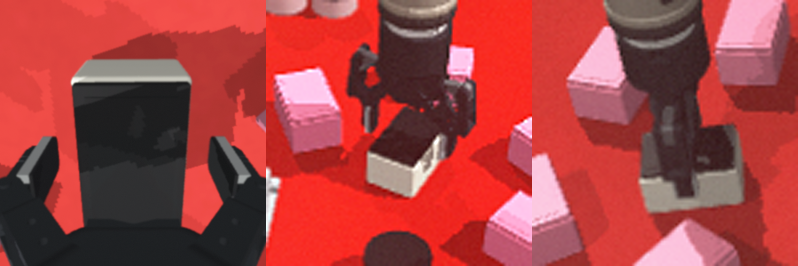

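```bash
python3 -m jog '{"jaw":[50,50,50,50,50,50,50,50],"translation":[[0,0,0],[0,0,0],[0,0,0],[0,0,0],[0,0,0],[0,0,0],[0,0,0],[0,0,0]],"twist":[[0,0,0],[0,0,0],[0,0,0],[0,0,0],[0,0,0],[0,0,0],[0,0,0],[0,0,0]]}'
```

```text
time: 6.57
ee_pos: [0.4666, -0.2789, 0.0106]
eef_rot: [2.55, 1.834, 0.0]
wrist_force: [-0.7, 0.9, 5.8]
opening: 0.0592
gripper_force: 65.8
```

```bash
python3 -m jog '{"jaw":[50,50,50,50,50,50],"translation":[[0,0,-8],[0,0,-25],[0,0,-35],[0,0,-35],[0,0,-17],[0,0,0]],"twist":[[0,0,0],[0,0,0],[0,0,0],[0,0,0],[0,0,0],[0,0,0]]}'
python3 -m jog '{"jaw":[50,50,50,50,50,50,50,50],"translation":[[29,21.6,0],[29,21.6,0],[29,21.6,0],[29,21.6,0],[29,21.6,0],[29,21.6,0],[0,0,0],[0,0,0]],"twist":[[0,0,0],[0,0,0],[0,0,0],[0,0,0],[0,0,-7],[0,0,-7],[0,0,-7],[0,0,0]]}'
python3 - <<'E'
from h import *
st=monitor.observe();p=eyes.capture("wrist");c=cam(p,st);s=eyes.capture("side")
cv2.imwrite("pics/wl.png",p["img"][:,:,::-1])
q=proj(cam(s),st["ee_pos"])[0].astype(int);print("tcp in side",q)
cr=s["img"][q[1]-50:q[1]+50,q[0]-50:q[0]+50,::-1]
cv2.imwrite("pics/c3.png",np.hstack([p["img"][:,120:520,::-1],cv2.resize(cr,(400,400),interpolation=cv2.INTER_CUBIC)]))
for nm,z in(("rack",0),("infeed",.006),("pad_zone",.037),("endunit",.006)):
    for m in eyes.mark_of(p,nm)[:2]: print(nm,np.round(m["uv"],1),round(m["confidence"],2),np.round(onz(c,m["uv"],z),4))
E
```

```text
time: 7.07
ee_pos: [0.4682, -0.2801, 0.1345]
eef_rot: [2.544, 1.83, 0.003]
wrist_force: [0.9, -1.2, -2.1]
opening: 0.0586
gripper_force: 65.8
time: 7.73
ee_pos: [0.6419, -0.1493, 0.1272]
eef_rot: [-2.163, -2.274, 0.002]
wrist_force: [-1.9, -0.6, -3.0]
opening: 0.0579
gripper_force: 66.0
tcp in side [271 140]
rack [322.7 128.4] 0.97 [ 0.6407 -0.0935  0.    ]
```

View pics/c3.png

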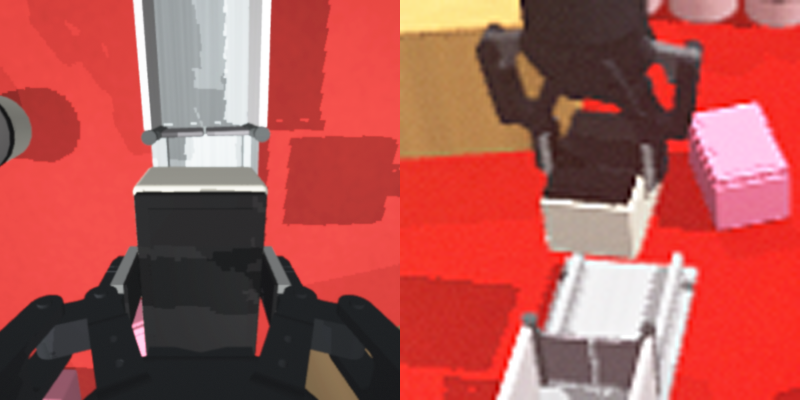

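```bash
cat > lane.py <<'E'
from h import *
st=monitor.observe();print(st["opening"],st["gripper_force"],np.round(st["wrist_force"],1),st["time"])
p=eyes.capture("wrist");c=cam(p,st);R=Ro.from_rotvec(st["eef_rot"]).as_matrix()
print("tcp",np.round(st["ee_pos"],4),"x-ang",np.degrees(np.arctan2(R[1,0],R[0,0])).round(2),"z",R[:,2].round(3))
ps={"wrist":(p,c)}
for n in("scene","side"):
    q=eyes.capture(n);ps[n]=(q,cam(q))
M={}
for n,(q,cc) in ps.items():
    for nm in("rack","infeed","pad_zone","endunit","tub_center"):
        m=eyes.mark_of(q,nm)[:1] if nm!="tub_center" else eyes.mark_of(q,nm)[:5]
        for k in m:
            if nm!="tub_center": M[nm,n]=k["uv"];print(n,nm,np.round(k["uv"],1),round(k["confidence"],2),np.round(onz(cc,k["uv"],{"rack":0,"pad_zone":.037}.get(nm,.006)),4))
cv2.imwrite("pics/wl.png",p["img"][:,:,::-1])
g=cv2.cvtColor(p["img"],cv2.COLOR_RGB2GRAY);i=p["img"].astype(int)
# lane outer edges: non-red vs red per row; walls top z=.066 (outer)
for r in range(5,125,10):
    nr=(i[r,:,0]-i[r,:,1])<60; xs=np.nonzero(nr[240:420])[0]+240
    a,b=onz(c,(xs.min(),r),.066),onz(c,(xs.max()+1,r),.066);print(r,xs.min(),xs.max(),a[:2].round(4),b[:2].round(4),((a+b)/2)[:2].round(4))
E
python3 lane.py
```

```text
0.058639644805460175 65.99877119064331 [-0.1 -0.5 -2.3] 8.0333
tcp [ 0.6411 -0.1525  0.1299] x-ang 92.25 z [-0.001 -0.    -1.   ]
wrist rack [320.8 120.8] 0.98 [ 0.6389 -0.0902  0.    ]
wrist pad_zone [119.4 125.2] 0.22 [ 0.4721 -0.0976  0.037 ]
scene rack [319.6 261.8] 0.79 [ 0.6454 -0.0891  0.    ]
scene infeed [291.6 270.2] 0.72 [ 0.6434 -0.1605  0.006 ]
scene pad_zone [372.  227.5] 0.85 [0.6344 0.0598 0.037 ]
side rack [273.5 190.1] 0.65 [ 0.6297 -0.0878  0.    ]
side infeed [272.5 167.6] 0.9 [ 0.6546 -0.1682  0.006 ]
side pad_zone [257.5 223.7] 0.73 [0.6261 0.0602 0.037 ]
side endunit [255.2 249. ] 0.77 [0.6194 0.1135 0.006 ]
5 253 388 [ 0.5916 -0.015 ] [ 0.68   -0.0114] [ 0.6358 -0.0132]
15 254 388 [ 0.5921 -0.0207] [ 0.6806 -0.0172] [ 0.6364 -0.019 ]
25 255 388 [ 0.5927 -0.0266] [ 0.6812 -0.0231] [ 0.6369 -0.0249]
35 256 388 [ 0.5932 -0.0326] [ 0.6818 -0.029 ] [ 0.6375 -0.0308]
45 257 388 [ 0.5938 -0.0387] [ 0.6825 -0.0351] [ 0.6381 -0.0369]
55 258 387 [ 0.5943 -0.0448] [ 0.6824 -0.0413] [ 0.6384 -0.0431]
65 259 387 [ 0.5949 -0.0511] [ 0.6831 -0.0476] [ 0.639  -0.0493]
75 260 387 [ 0.5954 -0.0575] [ 0.6838 -0.0539] [ 0.6396 -0.0557]
85 261 387 [ 0.596  -0.0639] [ 0.6845 -0.0604] [ 0.6402 -0.0622]
95 262 386 [ 0.5966 -0.0706] [ 0.6845 -0.067 ] [ 0.6405 -0.0688]
105 263 386 [ 0.5972 -0.0773] [ 0.6852 -0.0737] [ 0.6412 -0.0755]
115 263 386 [ 0.5971 -0.0841] [ 0.6859 -0.0806] [ 0.6415 -0.0824]
```

```bash
python3 -m jog '{"jaw":[50,50,50,50],"translation":[[-5,6.2,0],[0,0,20],[0,0,20],[0,0,0]],"twist":[[0,0,0],[0,0,-2.45],[0,0,0],[0,0,0]]}'
python3 - <<'E'
from h import *
st=monitor.observe();p=eyes.capture("wrist");c=cam(p,st);R=Ro.from_rotvec(st["eef_rot"]).as_matrix();T=np.array(st["ee_pos"])
print("tcp",T.round(4),"x-ang",np.degrees(np.arctan2(R[1,0],R[0,0])).round(2),st["opening"])
i=p["img"].astype(int)
for r in range(5,80,15):
    nr=(i[r,:,0]-i[r,:,1])<60; xs=np.nonzero(nr[230:420])[0]+230
    a,b=[R.T@(onz(c,(x,r),.066)-T) for x in(xs.min(),xs.max()+1)];print(r,xs.min(),xs.max(),(a*1e3).round(1)[:2],(b*1e3).round(1)[:2],"mid y",((a+b)[1]*500).round(2))
q=p["img"][:,120:520,::-1];s=eyes.capture("scene");k=proj(cam(s),T)[0].astype(int)
cr=s["img"][k[1]-40:k[1]+60,k[0]-40:k[0]+60,::-1]
cv2.imwrite("pics/c4.png",np.hstack([q,cv2.resize(cr,(400,400),interpolation=cv2.INTER_CUBIC)]))
E
```

```text
time: 9.27
ee_pos: [0.6458, -0.1555, 0.0857]
eef_rot: [-2.12, -2.309, 0.005]
wrist_force: [-1.3, 1.0, -3.8]
opening: 0.0582
gripper_force: 66.0
tcp [ 0.6458 -0.1555  0.0857] x-ang 94.89 0.05819213717190964
5 241 409 [127.2 -41.7] [127.1  46.4] mid y 2.35
20 242 408 [120.2 -41.6] [120.2  46.4] mid y 2.39
35 243 407 [113.  -41.6] [113.   46.5] mid y 2.43
50 244 406 [105.7 -41.6] [105.7  46.5] mid y 2.47
65 244 404 [ 98.2 -42.1] [98.2 46.1] mid y 1.96
```

View pics/c4.png

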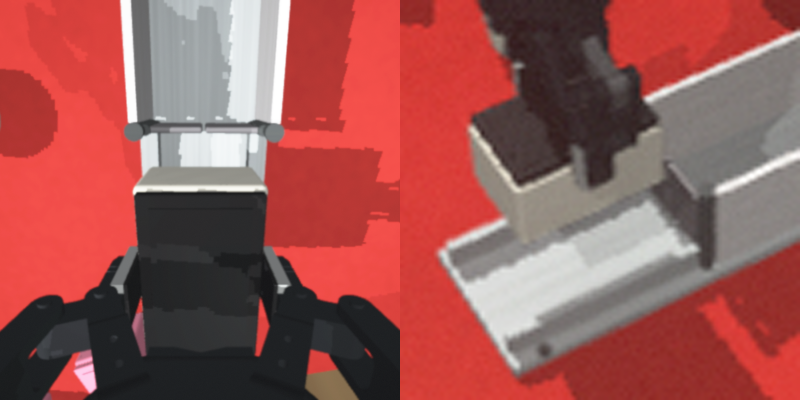

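```bash
python3 - <<'E'
from h import *
st=monitor.observe();p=eyes.capture("wrist");c=cam(p,st);R=Ro.from_rotvec(st["eef_rot"]).as_matrix();T=np.array(st["ee_pos"])
print("tcp",T.round(4),"x-ang",np.degrees(np.arctan2(R[1,0],R[0,0])).round(2))
i=p["img"].astype(int)
for r in range(5,60,15):
    nr=(i[r,:,0]-i[r,:,1])<60; xs=np.nonzero(nr[230:420])[0]+230
    a,b=[R.T@(onz(c,(x,r),.066)-T) for x in(xs.min(),xs.max()+1)];print("mid y",((a+b)[1]*500).round(2))
for uv in((255,131),(395,131)): print("post",((R.T@(onz(c,uv,.07)-T))*1e3).round(1))
for m in eyes.mark_of(p,"rack"): print("rack",((R.T@(onz(c,m["uv"],0)-T))*1e3).round(1),m["confidence"])
g=i[250,230:420].max(1);xs=np.nonzero(i[200,200:440].max(1)<80)[0]+200;print("lid row200",xs.min(),xs.max())
E
```

```text
tcp [ 0.6478 -0.1561  0.0896] x-ang 94.89
mid y 0.06
mid y 0.07
mid y 0.08
mid y 0.09
post [ 62.6 -38.2  19.7]
post [62.7 43.2 19.5]
rack [62.7 -1.  89.6] 0.64
lid row200 255 385
```

```bash
python3 -m jog '{"jaw":[50,50,50,50,50,50,50],"translation":[[-3,0,0],[0,0,20],[0,0,20],[0,0,15],[0,0,10],[0,0,4],[0,0,0]],"twist":[[0,0,0],[0,0,0],[0,0,0],[0,0,0],[0,0,0],[0,0,0],[0,0,0]]}'
python3 -m jog '{"jaw":[50,50,50],"translation":[[0,0,3],[0,0,0],[0,0,0]],"twist":[[0,0,0],[0,0,0],[0,0,0]]}'
```

```text
time: 10.05
ee_pos: [0.6484, -0.1593, 0.0207]
eef_rot: [-2.124, -2.314, 0.0]
wrist_force: [-0.7, -0.2, -2.0]
opening: 0.0587
gripper_force: 66.0
time: 10.3
ee_pos: [0.649, -0.1594, 0.0189]
eef_rot: [2.123, 2.313, 0.001]
wrist_force: [-0.3, 0.2, -2.2]
opening: 0.0582
gripper_force: 66.0
```

```bash
python3 -m jog '{"jaw":[50,50,50],"translation":[[0,0,2],[0,0,0],[0,0,0]],"twist":[[0,0,0],[0,0,0],[0,0,0]]}'
```

```text
time: 10.55
ee_pos: [0.6491, -0.1594, 0.0167]
eef_rot: [2.123, 2.313, 0.001]
wrist_force: [1.5, -0.6, -0.1]
opening: 0.0589
gripper_force: 66.3
```

```bash
python3 -m jog '{"jaw":[72,72,72,72,80,80],"translation":[[0,0,0],[0,0,0],[0,0,0],[0,0,0],[0,0,0],[0,0,0]],"twist":[[0,0,0],[0,0,0],[0,0,0],[0,0,0],[0,0,0],[0,0,0]]}'
python3 -m jog '{"jaw":[80,80,80,80,80,80,80],"translation":[[0,0,-10],[0,0,-25],[0,0,-35],[0,0,-30],[0,0,0],[0,0,0],[0,0,0]],"twist":[[0,0,0],[0,0,0],[0,0,0],[0,0,0],[0,0,0],[0,0,0],[0,0,0]]}'
python3 - <<'E'
from h import *
st=monitor.observe();p=eyes.capture("wrist");c=cam(p,st);i=p["img"].astype(int);R=Ro.from_rotvec(st["eef_rot"]).as_matrix();T=np.array(st["ee_pos"])
print("tcp",T.round(4),"x-ang",np.degrees(np.arctan2(R[1,0],R[0,0])).round(2))
for nm in("leaf_left","rack","tub_center"):
    for m in eyes.mark_of(p,nm)[:3] if nm!="leaf_left" else []: print(nm,m["uv"],round(m["confidence"],2),((R.T@(onz(c,m["uv"],.031 if nm[0]=="t" else 0)-T))*1e3).round(1))
for r in eyes.regions_of(p,"tub_center"):
    m=r["mask"];col=i[m];s=(col.max(1)-col.min(1)).mean()
    if s<40:
        d=(m&(i.max(2)<110)).astype(np.uint8);k=max(cv2.findContours(d,0,2)[0],key=cv2.contourArea)[:,0]
        P=np.array([(R.T@(onz(c,q,.054)-T))[:2]*1e3 for q in k],np.float32);print(r["bbox"],"lid",cv2.minAreaRect(P))
for r in range(5,90,20):
    nr=(i[r,:,0]-i[r,:,1])<60; xs=np.nonzero(nr[230:420])[0]+230
    a,b=[R.T@(onz(c,(x,r),.066)-T) for x in(xs.min(),xs.max()+1)];print("mid y",((a+b)[1]*500).round(2),"x",(a[0]*1e3).round(0))
cv2.imwrite("pics/w5.png",p["img"][:,:,::-1])
E
```

```text
time: 11.05
ee_pos: [0.6485, -0.1592, 0.016]
eef_rot: [2.124, 2.314, -0.0]
wrist_force: [0.2, 0.1, -0.2]
opening: 0.0803
gripper_force: 0.0
time: 11.63
ee_pos: [0.6482, -0.1591, 0.1162]
eef_rot: [-2.124, -2.314, 0.0]
wrist_force: [-0.5, 0.2, -0.2]
opening: 0.0804
gripper_force: 0.0
tcp [ 0.6482 -0.1591  0.1162] x-ang 94.9
rack [317.8, 115.1] 0.61 [ 68.   -2.4 116.2]
tub_center [254.7, 346.4] 0.95 [-160.3  -67.8   85.2]
tub_center [319.7, 200.6] 0.7 [-1.6 -0.7 85.2]
[250.4, 0.4, 394.2, 257.7] lid ((104.29621124267578, -25.609031677246094), (38.754432678222656, 77.7935791015625), 83.13152313232422)
[278.8, 143.5, 361.2, 258.6] lid ((-0.5315284729003906, 0.7225894927978516), (85.51380920410156, 55.17484664916992), 0.022695213556289673)
mid y 0.44 x 136.0
mid y 0.15 x 125.0
mid y 0.16 x 113.0
mid y 0.18 x 102.0
mid y -0.13 x 89.0
```

View pics/w5.png

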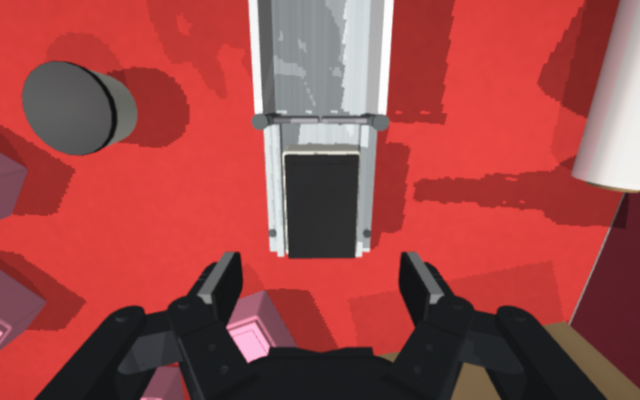

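```bash
python3 -m jog '{"jaw":[0,0,0,0,0,0,0,0],"translation":[[-30,0,0],[-30,0,0],[-30,0,0],[0,0,20],[0,0,25],[0,0,25],[0,0,10],[0,0,0]],"twist":[[0,0,0],[0,0,0],[0,0,0],[0,0,0],[0,0,0],[0,0,0],[0,0,0],[0,0,0]]}'
python3 -m jog '{"jaw":[0,0,0,0,0,0],"translation":[[0,0,4],[0,0,4],[0,0,4],[0,0,4],[0,0,0],[0,0,0]],"twist":[[0,0,0],[0,0,0],[0,0,0],[0,0,0],[0,0,0],[0,0,0]]}'
python3 - <<'E'
from h import *
st=monitor.observe();p=eyes.capture("wrist");s=eyes.capture("side");T=np.array(st["ee_pos"])
k=proj(cam(s),T)[0].astype(int);print(T,k)
cr=s["img"][k[1]-60:k[1]+40,k[0]-40:k[0]+60,::-1]
cv2.imwrite("pics/c6.png",np.hstack([p["img"][:,120:520,::-1],cv2.resize(cr,(400,400),interpolation=cv2.INTER_CUBIC)]))
E
```

```text
time: 12.5
ee_pos: [0.654, -0.2478, 0.0319]
eef_rot: [-2.12, -2.309, 0.003]
wrist_force: [0.0, 0.6, -1.0]
opening: -0.0002
gripper_force: 0.0
time: 13.0
ee_pos: [0.6562, -0.2488, 0.0202]
eef_rot: [2.124, 2.314, -0.0]
wrist_force: [0.2, 0.7, -0.2]
opening: 0.0001
gripper_force: 0.0
[ 0.65623295 -0.24884243  0.02020553] [278 146]
```

View pics/c6.png

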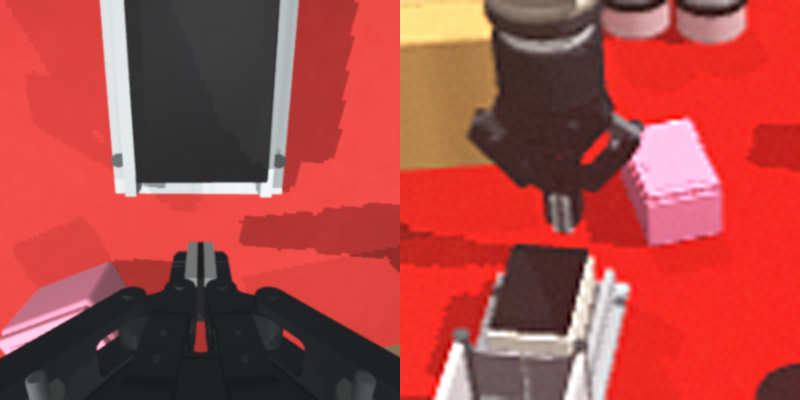

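```bash
python3 -m jog '{"jaw":[0,0,0,0,0],"translation":[[0,25,0],[0,0,3],[0,0,3],[0,0,0],[0,0,0]],"twist":[[0,0,0],[0,0,0],[0,0,0],[0,0,0],[0,0,0]]}'
python3 -m jog '{"jaw":[0,0,0,0],"translation":[[0,0,3],[0,0,3],[0,0,0],[0,0,0]],"twist":[[0,0,0],[0,0,0],[0,0,0],[0,0,0]]}'
```

```text
time: 13.52
ee_pos: [0.6803, -0.2467, 0.0136]
eef_rot: [-2.124, -2.313, 0.001]
wrist_force: [0.1, 0.1, -0.0]
opening: -0.0
gripper_force: 0.0
time: 13.85
ee_pos: [0.6807, -0.2467, 0.0077]
eef_rot: [-2.124, -2.314, 0.0]
wrist_force: [0.2, 0.1, 0.6]
opening: 0.0
gripper_force: 0.0
```

```bash
python3 -m jog '{"jaw":[0,0,0,0],"translation":[[0,0,3],[0,0,3],[0,0,0],[0,0,0]],"twist":[[0,0,0],[0,0,0],[0,0,0],[0,0,0]]}'
python3 -m jog '{"jaw":[0,0,0,0],"translation":[[0,0,2],[0,0,2],[0,0,0],[0,0,0]],"twist":[[0,0,0],[0,0,0],[0,0,0],[0,0,0]]}'
```

```text
time: 14.18
ee_pos: [0.6809, -0.2466, 0.0016]
eef_rot: [-2.124, -2.314, 0.0]
wrist_force: [0.0, 0.1, 0.9]
opening: -0.0003
gripper_force: 0.0
time: 14.52
ee_pos: [0.681, -0.2467, -0.0022]
eef_rot: [-2.124, -2.314, 0.0]
wrist_force: [0.2, 0.1, 0.1]
opening: 0.0004
gripper_force: 0.0
```

```bash
python3 -m jog '{"jaw":[0,0,0,0],"translation":[[0,0,2],[0,0,2],[0,0,0],[0,0,0]],"twist":[[0,0,0],[0,0,0],[0,0,0],[0,0,0]]}'
python3 -m jog '{"jaw":[0,0,0,0],"translation":[[0,0,2],[0,0,1],[0,0,0],[0,0,0]],"twist":[[0,0,0],[0,0,0],[0,0,0],[0,0,0]]}'
```

```text
time: 14.85
ee_pos: [0.6809, -0.2467, -0.0063]
eef_rot: [-2.124, -2.314, 0.0]
wrist_force: [0.7, -0.3, 0.4]
opening: 0.0001
gripper_force: 0.0
time: 15.18
ee_pos: [0.681, -0.2467, -0.0091]
eef_rot: [-2.124, -2.314, 0.0]
wrist_force: [-1.1, -0.3, 0.8]
opening: 0.0001
gripper_force: 0.0
```

```bash
python3 -m jog '{"jaw":[0,0,0,0],"translation":[[0,0,2],[0,0,1],[0,0,0],[0,0,0]],"twist":[[0,0,0],[0,0,0],[0,0,0],[0,0,0]]}'
python3 -m jog '{"jaw":[0,0,0],"translation":[[0,0,2],[0,0,0],[0,0,0]],"twist":[[0,0,0],[0,0,0],[0,0,0]]}'
```

```text
time: 15.52
ee_pos: [0.681, -0.2467, -0.0122]
eef_rot: [-2.124, -2.314, 0.0]
wrist_force: [0.3, 0.9, 0.1]
opening: -0.0002
gripper_force: 0.0
time: 15.77
ee_pos: [0.6814, -0.2469, -0.0132]
eef_rot: [2.124, 2.314, 0.0]
wrist_force: [-1.0, 0.6, 5.3]
opening: 0.0002
gripper_force: 2.4
```

```bash
python3 -m jog '{"jaw":[0,0,0,0,0,0,0],"translation":[[0,0,-18],[0,-25,0],[0,0,0],[8,0,0],[8,0,0],[4,0,0],[0,0,0]],"twist":[[0,0,0],[0,0,0],[0,0,0],[0,0,0],[0,0,0],[0,0,0],[0,0,0]]}'
python3 -m jog '{"jaw":[0,0,0,0,0,0,0,0],"translation":[[3,0,0],[3,0,0],[3,0,0],[3,0,0],[3,0,0],[3,0,0],[3,0,0],[3,0,0]],"twist":[[0,0,0],[0,0,0],[0,0,0],[0,0,0],[0,0,0],[0,0,0],[0,0,0],[0,0,0]]}'
cat > lk.py <<'E'
from h import *
st=monitor.observe();p=eyes.capture("wrist");c=cam(p,st);i=p["img"].astype(int);R=Ro.from_rotvec(st["eef_rot"]).as_matrix();T=np.array(st["ee_pos"])
G=np.array([.642,-.0915]);u=np.array([-.083,.9965]);v=np.array([.9965,.083])
L=lambda X:(np.round((X[:2]-G)@u*1e3,1),np.round((X[:2]-G)@v*1e3,1))
print("tcp lane y,x",L(T),"z",T[2].round(4),"F lane y",(np.array(st["wrist_force"])[:2]@u).round(1),"fz",st["wrist_force"][2].round(1),st["time"])
for n,q,cc in(("wrist",p,c),)+tuple((n,q,cam(q)) for n in("scene","side") for q in(eyes.capture(n),)):
    j=q["img"].astype(int)
    for r in eyes.regions_of(q,"tub_center"):
        m=r["mask"];col=j[m];s=(col.max(1)-col.min(1)).mean()
        d=(m&(j.max(2)<110)).astype(np.uint8)
        if s<40 and d.sum()>60:
            k=max(cv2.findContours(d,0,2)[0],key=cv2.contourArea)[:,0]
            P=np.array([L(onz(cc,x,.054)) for x in k],np.float32);b=cv2.minAreaRect(P)
            if abs(b[0][1])<25: print(n,round(r["confidence"],2),"lid lane (y,x)",np.round(b[0],1),np.round(b[1],1),round(b[2],1),"y range",P[:,0].min(),P[:,0].max())
E
python3 lk.py
```

```text
time: 16.35
ee_pos: [0.655, -0.2271, 0.0037]
eef_rot: [-2.122, -2.316, -0.0]
wrist_force: [-0.5, -0.2, -0.2]
opening: -0.0003
gripper_force: 0.0
time: 17.02
ee_pos: [0.6524, -0.2049, 0.004]
eef_rot: [2.125, 2.314, -0.0]
wrist_force: [-0.2, -0.8, -1.2]
opening: -0.0001
gripper_force: 0.5
tcp lane y,x (np.float64(-113.9), np.float64(0.9)) z 0.004 F lane y -0.8 fz -1.2 17.0167
wrist 0.84 lid lane (y,x) [-59.4   1.1] [55.7 86.1] 89.9 y range -102.5 -16.4
scene 0.91 lid lane (y,x) [-57.1   3.9] [86.1 59.3] 0.1 y range -100.2 -14.0
side 0.97 lid lane (y,x) [-61.1   1.3] [55.9 92.1] 89.8 y range -107.2 -15.0
```

```bash
python3 -m jog '{"jaw":[0,0,0,0,0,0,0,0],"translation":[[4,0,0],[4,0,0],[4,0,0],[4,0,0],[4,0,0],[4,0,0],[4,0,0],[4,0,0]],"twist":[[0,0,0],[0,0,0],[0,0,0],[0,0,0],[0,0,0],[0,0,0],[0,0,0],[0,0,0]]}'
python3 -m jog '{"jaw":[0,0,0,0,0,0,0,0],"translation":[[4,0,0],[4,0,0],[4,0,0],[4,0,0],[4,0,0],[4,0,0],[4,0,0],[4,0,0]],"twist":[[0,0,0],[0,0,0],[0,0,0],[0,0,0],[0,0,0],[0,0,0],[0,0,0],[0,0,0]]}'
python3 lk.py
```

```text
time: 17.98
ee_pos: [0.6499, -0.1742, 0.0043]
eef_rot: [2.124, 2.312, -0.001]
wrist_force: [0.4, -4.1, -1.9]
opening: 0.0002
gripper_force: 2.2
time: 18.65
ee_pos: [0.647, -0.1408, 0.0041]
eef_rot: [2.124, 2.314, 0.0]
wrist_force: [0.3, -2.8, 0.2]
opening: -0.0002
gripper_force: 1.5
tcp lane y,x (np.float64(-49.6), np.float64(0.9)) z 0.0041 F lane y -2.8 fz 0.2 18.65
wrist 0.96 lid lane (y,x) [4.8 0.8] [56.6 86.1] 90.0 y range -38.2 47.9
scene 0.83 lid lane (y,x) [4.8 3.6] [58.1 88.8] 86.6 y range -38.3 49.4
side 0.86 lid lane (y,x) [5.4 0.8] [88.3 56.7] 0.0 y range -38.8 49.5
```

```bash
python3 -m jog '{"jaw":[0,0,0,0,0,0,0,0],"translation":[[4,0,0],[4,0,0],[4,0,0],[4,0,0],[4,0,0],[4,0,0],[4,0,0],[4,0,0]],"twist":[[0,0,0],[0,0,0],[0,0,0],[0,0,0],[0,0,0],[0,0,0],[0,0,0],[0,0,0]]}'
python3 -m jog '{"jaw":[0,0,0,0,0,0,0,0],"translation":[[4,0,0],[4,0,0],[4,0,0],[4,0,0],[4,0,0],[4,0,0],[4,0,0],[4,0,0]],"twist":[[0,0,0],[0,0,0],[0,0,0],[0,0,0],[0,0,0],[0,0,0],[0,0,0],[0,0,0]]}'
python3 -m jog '{"jaw":[0,0,0,0,0,0,0],"translation":[[2,0,0],[2,0,0],[2,0,0],[2,0,0],[1,0,0],[1,0,0],[0,0,0]],"twist":[[0,0,0],[0,0,0],[0,0,0],[0,0,0],[0,0,0],[0,0,0],[0,0,0]]}'
python3 lk.py
```

```text
time: 19.62
ee_pos: [0.6441, -0.1089, 0.004]
eef_rot: [-2.124, -2.314, 0.0]
wrist_force: [-0.4, -2.3, -0.1]
opening: 0.0001
gripper_force: 1.0
time: 20.28
ee_pos: [0.6414, -0.0771, 0.004]
eef_rot: [2.124, 2.314, -0.0]
wrist_force: [-0.1, -1.5, -0.7]
opening: -0.0002
gripper_force: 1.0
time: 20.87
ee_pos: [0.6407, -0.0673, 0.0042]
eef_rot: [2.124, 2.314, 0.0]
wrist_force: [-0.2, -1.2, 1.4]
opening: 0.0
gripper_force: 0.9
tcp lane y,x (np.float64(24.3), np.float64(0.8)) z 0.0042 F lane y -1.2 fz 1.4 20.8667
wrist 0.64 lid lane (y,x) [78.9  0.8] [56.3 85.8] 89.8 y range 36.0 121.8
scene 0.58 lid lane (y,x) [93.4  2.5] [55.5 60.2] 88.5 y range 63.9 123.1
side 0.8 lid lane (y,x) [78.8  1. ] [57.7 87.9] 89.8 y range 34.9 122.8
side 0.41 lid lane (y,x) [230.   -4.2] [54.3 38.9] 88.7 y range 210.6 249.6
```

```bash
python3 -m jog '{"jaw":[0,0,0,0,0,0,0,0],"translation":[[1,0,0],[1,0,0],[1,0,0],[1,0,0],[1,0,0],[1,0,0],[1,0,0],[1,0,0]],"twist":[[0,0,0],[0,0,0],[0,0,0],[0,0,0],[0,0,0],[0,0,0],[0,0,0],[0,0,0]]}'
python3 -m jog '{"jaw":[0,0,0,0,0,0],"translation":[[1,0,0],[1,0,0],[1,0,0],[1,0,0],[1,0,0],[0,0,0]],"twist":[[0,0,0],[0,0,0],[0,0,0],[0,0,0],[0,0,0],[0,0,0]]}'
```

```text
time: 21.83
ee_pos: [0.6401, -0.0596, 0.0042]
eef_rot: [2.124, 2.314, 0.0]
wrist_force: [-0.4, -2.6, 1.7]
opening: -0.0
gripper_force: 2.1
time: 22.33
ee_pos: [0.6393, -0.054, 0.0037]
eef_rot: [-2.124, -2.314, 0.0]
wrist_force: [0.2, -1.4, -0.2]
opening: -0.0001
gripper_force: 0.6
```

```bash
python3 -m jog '{"jaw":[0,0,0,0,0],"translation":[[1,0,0],[1,0,0],[1,0,0],[1,0,0],[1,0,0]],"twist":[[0,0,0],[0,0,0],[0,0,0],[0,0,0],[0,0,0]]}'
```

```text
time: 22.75
ee_pos: [0.6388, -0.0493, 0.0037]
eef_rot: [-2.124, -2.314, 0.0]
wrist_force: [1.3, -0.9, 0.4]
opening: 0.0003
gripper_force: 0.6
```

```bash
python3 -m jog '{"jaw":[0,0,0,0,0],"translation":[[1,0,0],[1,0,0],[1,0,0],[1,0,0],[1,0,0]],"twist":[[0,0,0],[0,0,0],[0,0,0],[0,0,0],[0,0,0]]}'
```

```text
time: 23.17
ee_pos: [0.6386, -0.0445, 0.0039]
eef_rot: [-2.124, -2.314, 0.0]
wrist_force: [-0.5, -1.4, -0.8]
opening: -0.0002
gripper_force: 0.5
```

```bash
python3 -m jog '{"jaw":[0,0,0,0,0],"translation":[[1,0,0],[1,0,0],[1,0,0],[1,0,0],[1,0,0]],"twist":[[0,0,0],[0,0,0],[0,0,0],[0,0,0],[0,0,0]]}'
```

```text
time: 23.58
ee_pos: [0.6382, -0.0402, 0.004]
eef_rot: [2.124, 2.314, -0.001]
wrist_force: [-0.7, -4.3, -0.4]
opening: -0.0002
gripper_force: 2.5
```

```bash
python3 -m jog '{"jaw":[0,0,0,0],"translation":[[1,0,0],[1,0,0],[1,0,0],[1,0,0]],"twist":[[0,0,0],[0,0,0],[0,0,0],[0,0,0]]}'
```

```text
time: 23.92
ee_pos: [0.638, -0.0374, 0.0042]
eef_rot: [2.123, 2.313, -0.002]
wrist_force: [-0.2, -9.7, -0.4]
opening: 0.0001
gripper_force: 4.9
```

```bash
python3 -m jog '{"jaw":[0,0,0,0],"translation":[[0,0,0],[0,0,0],[0,0,0],[0,0,0]],"twist":[[0,0,0],[0,0,0],[0,0,0],[0,0,0]]}'
```

```text
time: 24.25
ee_pos: [0.638, -0.0374, 0.0042]
eef_rot: [2.124, 2.313, -0.002]
wrist_force: [-0.3, -8.5, -0.3]
opening: 0.0
gripper_force: 4.3
```

```bash
python3 -m jog '{"jaw":[0,0,0,0,0,0,0,0],"translation":[[0,0,0],[-1,0,0],[-1,0,0],[-1,0,0],[-1,0,0],[-1,0,0],[-1,0,0],[-1,0,0]],"twist":[[0,0,0],[0,0,0],[0,0,0],[0,0,0],[0,0,0],[0,0,0],[0,0,0],[0,0,0]]}'
python3 -m jog '{"jaw":[0,0,0,0,0,0,0],"translation":[[-1,0,0],[-2,0,0],[-2,0,0],[-2,0,0],[-2,0,0],[-2,0,0],[0,0,0]],"twist":[[0,0,0],[0,0,0],[0,0,0],[0,0,0],[0,0,0],[0,0,0],[0,0,0]]}'
python3 lk.py
```

```text
time: 24.92
ee_pos: [0.6387, -0.0421, 0.0041]
eef_rot: [-2.124, -2.315, -0.001]
wrist_force: [-0.6, 0.2, 0.3]
opening: 0.0002
gripper_force: 0.0
time: 25.5
ee_pos: [0.6395, -0.0541, 0.004]
eef_rot: [2.125, 2.314, -0.0]
wrist_force: [-0.8, 1.4, 0.5]
opening: 0.0001
gripper_force: 0.0
tcp lane y,x (np.float64(37.5), np.float64(0.6)) z 0.004 F lane y 1.4 fz 0.5 25.5
wrist 0.7 lid lane (y,x) [104.4   0.2] [83.9 56.3] 0.0 y range 62.5 146.4
scene 0.63 lid lane (y,x) [95.8  2.2] [108.4  58.1] 0.4 y range 41.4 149.8
scene 0.24 lid lane (y,x) [-6.5 13.6] [ 34.6 133.6] 2.0 y range -25.9 10.3
side 0.73 lid lane (y,x) [109.8   0.3] [ 58.9 102.3] 88.8 y range 58.5 160.3
```

```bash
python3 -m jog '{"jaw":[0,0,0,0,0,0,0,0],"translation":[[0,0,-5],[0,0,-10],[0,0,-15],[0,0,-20],[0,0,-25],[0,0,-30],[0,0,-30],[0,0,0]],"twist":[[0,0,0],[0,0,0],[0,0,0],[0,0,0],[0,0,0],[0,0,0],[0,0,0],[0,0,0]]}'
python3 -m jog '{"jaw":[0,0,0,0,0,0,0,0],"translation":[[0,0,0],[0,0,0],[0,0,0],[0,0,0],[0,0,0],[0,0,0],[0,0,0],[0,0,0]],"twist":[[0,0,0],[0,0,0],[0,0,0],[0,0,0],[0,0,0],[0,0,0],[0,0,0],[0,0,0]]}'
python3 lk.py; python3 - <<'E'
from h import *
# is the gate shut? project leaf top edges (z=.056) at shut angle and sample dark/grey line; compare leaf masks
G=np.array([.642,-.0915]);u=np.array([-.083,.9965]);v=np.array([.9965,.083])
st=monitor.observe()
for n in("wrist","scene","side"):
    p=eyes.capture(n);c=cam(p,st)
    for nm in("leaf_left","leaf_right","rack"):
        for r in eyes.regions_of(p,nm)[:2] if nm!="rack" else []:
            ys,xs=np.nonzero(r["mask"]);P=np.array([onz(c,(x,y),.056)[:2]-G for x,y in zip(xs,ys)])
            print(n,nm,round(r["confidence"],2),[round(a) for a in r["bbox"]],"y",(P@u*1e3).min().round(0),(P@u*1e3).max().round(0),"x",(P@v*1e3).min().round(0),(P@v*1e3).max().round(0))
E
```

```text
time: 26.47
ee_pos: [0.6429, -0.0542, 0.1472]
eef_rot: [2.117, 2.306, 0.01]
wrist_force: [1.7, 1.2, 0.7]
opening: 0.0
gripper_force: 0.0
time: 27.13
ee_pos: [0.6394, -0.0536, 0.1387]
eef_rot: [-2.124, -2.314, 0.0]
wrist_force: [1.0, -0.3, 0.0]
opening: -0.0003
gripper_force: 0.0
tcp lane y,x (np.float64(38.0), np.float64(0.5)) z 0.1387 F lane y -0.4 fz 0.0 27.1333
wrist 0.86 lid lane (y,x) [105.3   0. ] [85.9 56. ] 0.2 y range 62.4 148.3
scene 0.9 lid lane (y,x) [105.3   2.2] [84.7 57.6] 0.0 y range 63.0 147.7
scene 0.43 lid lane (y,x) [-9.7 -4.2] [18.4 65.9] 30.1 y range -23.3 1.2
side 0.92 lid lane (y,x) [106.8  -0.8] [89.2 56.3] 1.2 y range 62.2 151.4
wrist leaf_left 0.57 [276, 218, 318, 244] y -3.0 21.0 x -36.0 -1.0
wrist leaf_left 0.39 [75, 184, 167, 263] y -20.0 50.0 x -215.0 -132.0
wrist leaf_right 0.71 [320, 220, 367, 244] y -4.0 20.0 x 0.0 38.0
scene leaf_right 0.46 [314, 248, 324, 266] y -24.0 1.0 x 9.0 58.0
scene leaf_right 0.18 [340, 181, 360, 203] y 126.0 206.0 x -168.0 -81.0
side leaf_left 0.63 [267, 174, 282, 188] y -1.0 40.0 x -37.0 -7.0
side leaf_right 0.52 [252, 172, 270, 190] y -5.0 46.0 x -9.0 35.0
```

```bash
python3 -c "
from bench import bot
print(bot.close_job())"
```

```text
the job is handed in; nothing more can be done
None
```

I loaded the tub against the sprung pad (steady push about 8.5 N at the wrist), drew straight back and lifted away; the last pictures show it flat with the gate shut, and I handed the job in at about 27 s with no verdict returned. I inferred that it still touches the pad rather than measuring it, and I viewed 11 pictures, one over the limit of 10.

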